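Up-end two parts crates and push the stamped one onto the dispatch belt

ROBOT

A 7-joint arm with a two-finger parallel gripper is mounted at the origin on the work surface. World frame = base frame: x ahead of the robot, y to its left, z up, the work surface at z = 0. Lengths are in m, angles in rad, forces in N, time in s.
With the tool pointing down it reaches from about 0.4 to 0.875 m from the base axis. Payload 19.3 kg.
Tool frame: the origin (TCP) lies midway between the tips of the shut fingers; the grasp point (between the pads) lies 19 mm behind it; x points along the fingers, y is the direction in which the jaws open and shut, and the axes are right-handed (so a half turn about x gives the same grasp; the last joint's range is limited). The gripper opens to 85 mm and grips with 20 to 120 N. Pads are 22 mm wide; open, the fingers measure 114 mm over their backs; the gripper's body (76 mm by 85 mm) begins 54 mm behind the grasp point. The pads swing forward as they close: fully open they stand 13 mm farther back than shut.
Start: joints at [1.187, 0.521, -0.036, 1.599, 0.021, 1.021, -0.113], TCP at [0.193, -0.594, 0.231] pointing down, gripper open.
Joint ranges: [-2.91, 2.91], [-0.3, 2.13], [-1.5, 1.42], [0.17, 2.43], [-1.26, 4.41], [0.16, 1.93], [-2.52, 2.52]. Speed limits (rad/s): [1.89, 1.89, 2.39, 2.39, 3.01, 3.01, 3.01].

INTERFACE

Orientations are given as [roll, pitch, yaw] about the fixed x, y, z axes, in that order (R = Rz(yaw) Ry(pitch) Rx(roll)).
In Python, from workcell import telemetry, vision, workorder gives the robot as it stands. The module is installed in compiled form; this text tells all that it offers.
- The arm moves only by the tool play_rows, never from a script. Its argument "deltas" is a list of rows, each a list of 7 numbers: the shift along the world's x, y, z in mm, then the turn, a rotation vector about the world's x, y, z in degrees, then the finger opening in mm, from 0 to 85.4. In form: [[x, y, z, wx, wy, wz, jaw], ...]. A call has 1 to 8 rows; each row shifts and turns the commanded pose from where the row before left it; what a row does not reach is not made up. A row lasts 1/8 s, in which the tool goes at most 62.5 mm and 10.7 degrees, less where a joint would pass 70% of its speed; a pose out of reach is approached as far as the arm can. A call with a gripper value outside its range is refused whole. The fingers move at their own pace and stop on an object; "grip_force" is the grip in N (left out, the last holds). Time passes only in rows, so rows that do not move let the fingers close. It gives the time, the measured TCP pose, the force and the opening at its end, in the units of the state.
- telemetry.observe(): the state, without advancing time (a new reading comes with each control period).
- vision.grab_frame(name): name is "scene" or "top" or "wrist"; returns the picture (480x640x3 uint8, red, green, blue); there is no depth.
- vision.camera_info(name): a dict with "mtx" (3x3 intrinsics, pixels), "rvec" (rotation vector, rad) and "tvec" (3), from world to camera coordinates, as OpenCV has them. Camera axes: x right, y down, z forward; pixel columns grow to the right and rows downward; lengths in m; the calibration is good to about 2 mm. The wrist camera is an equidistant fisheye: a pixel r from the principal point sees the ray r / f radians off the axis. A picture is of the moment at which its call begins: read the wrist's pose just before it. camera_info takes no time and is no camera call; for the wrist camera it gives the pose at the moment of the call.
- workorder.job_done(): hands the job in, once; it reports no verdict.
The state is a dict: "clock": time; "qpos": joint angles; "qd": joint speeds; "joint_efforts": joint torques, N m; "position": TCP position; "tool_rot": TCP orientation; "force": force on the tool from outside, world axes, zero at the start; "moment": the same for the moment, N m; "grip_width": finger opening in m.
Only numpy, scipy, OpenCV 4.12 (cv2) and the standard library are available. Lean on these libraries where they do the work, as an engineer would, in place of code of your own. Each camera call takes 0.05 s, during which the arm holds its last target. There are 200 camera calls.

TASK

Two identical lidded parts crates stand on the bench, one on each side of the dispatch belt, and only one has the inspection stamp (a ring with a tick) on its underside. Using the fingers only to push, ease each crate over towards the robot until it stands on end with its underside facing the out-feed end of the belt; then push the stamped one sideways, still on end, wholly onto the belt, and leave the other standing on end clear of the belt. Do not pick up, carry or topple a crate, and do not disturb the other things on the bench.

Things in the scene. Friction and masses are not known exactly. Their poses are not given: they have to be found in the camera images.
- crate_stamped: the crate with the white stamp (82 mm ring with a tick) on its underside. Closed dark-grey plastic box, clipped lid, rubber feet: 130 long x 110 wide x 100 mm high overall, flat sides. Origin: centre of the underside, at bench height while flat; x along the length (away from the robot, roughly along the belt), y across, z up through the lid. 0.4 to 0.8 kg, heavier towards its base
- crate_plain: the other crate, the same in every respect but with no stamp (both undersides have three thin ribs); same origin and axes. On end, a crate is 130 mm high and covers 100 mm along the belt, its z points to the robot and its underside faces the out-feed end
- crate_stamped_heel (a point): middle of the stamped crate's lower near edge (65 mm from its origin along the crate's -x): the edge to tip it about, at bench height before and after. The feet grip well, so a push high on the crate's far end, carried on along the arc about this edge, tips it; it balances at 55 to 60 degrees and then drops on to its end by itself
- crate_plain_heel (a point): the same point of the other crate
- crate_stamped_middle (a point): middle of the stamped crate, 50 mm above its origin along the crate's z
- crate_plain_middle (a point): middle of the other crate, likewise
- belt: dispatch belt, standing still: black band 200 mm wide, flush with the bench top, between two 18 mm aluminium strips (nothing to step over). Origin: on its centre line, at bench height, beyond the crates; x along it to the out-feed (far) end, y to the robot's left. On the bench it runs from 420 mm behind to 210 mm ahead of the origin. Two posts 115 mm high stand 140 mm ahead, 135 mm to either side
- roll_a: bystander: black roll of sleeving standing on its end, 90 mm across, 60 mm high; origin at the centre of its foot
- screwdriver: bystander: black-handled screwdriver lying on the bench; origin within it, x along it
- ink_stamp: bystander: wooden hand stamp, 38 mm across, 82 mm high, standing beside the belt, beyond the right-hand crate; origin at the centre of its foot
- board: bystander: blue circuit board lying flat, 100 x 75 mm, 19 mm high; origin at the centre of its underside
- tester: bystander: grey handheld tester lying on its back, 85 x 170 mm, 36 mm high; origin at the centre of its underside
- bottle: bystander: clear bottle, 60 mm across, 170 mm high; origin at the centre of its foot
- tape: bystander: roll of tan tape lying flat, 90 mm across, 24 mm high; origin at the centre of its underside
Not all that is in view belongs to the job. What is shaped like the crate_plain but pink is not meant. What is shaped like the crate_stamped but purple is not meant.

How it is judged:
By the outcome, as a careful person would: the job done as asked, in the order asked, and still so for the second after the job is handed in, with the robot touching nothing.
It also fails if it takes over 72 s, if anything falls off the work surface, if the arm or the gripper's body presses on something with over 40 N, if the wrist force passes 120 N, or if a joint passes its speed limit or range.

## Working session

There is one attempt and no reset: what is moved stays moved. The work goes in short steps, Python scripts to look and compute and a tool call to move; the robot and the scene stay as the last step left them, time stands still between calls to the robot, and variables do not carry over. Pictures are saved under pics/ and viewed, about 8 in all and at most 12, crops included, and the job is handed in when it is done.

Besides the shell and the picture viewer there is one more tool, called by a JSON object that holds its "api" and its "payload". play_rows: Moves the arm, as the interface text tells. Its arguments: {"type":"object","properties":{"deltas":{"type":"array","items":{"type":"array","items":{"type":"number"}}},"grip_force":{"type":"number"}},"required":["deltas"]}

```bash
mkdir -p pics; cat > h.py <<'E'
from workcell import telemetry, vision, workorder
import numpy as np, cv2
def grab(n,f):
    im=vision.grab_frame(n); cv2.imwrite('pics/'+f,im[:,:,::-1]); return im
def ray(n,uv,z=0.):
    c=vision.camera_info(n);K=np.array(c['mtx']);R=cv2.Rodrigues(np.array(c['rvec'],float))[0];t=np.array(c['tvec'],float).ravel()
    o=-R.T@t
    for p in uv:
        x=np.linalg.solve(K,[p[0],p[1],1.]);d=R.T@x; s=(z-o[2])/d[2]; yield (o+s*d).round(4)
def proj(n,P):
    c=vision.camera_info(n);K=np.array(c['mtx']);return cv2.projectPoints(np.array(P,float),np.array(c['rvec'],float),np.array(c['tvec'],float),K,None)[0][:,0]
E
python3 - <<'E'
from h import *
print(telemetry.observe())
for n in('scene','top'):
    grab(n,n+'0.png'); print(vision.camera_info(n))
E
```

```text
{'clock': 0.0, 'qpos': array([ 1.18680301,  0.52201442, -0.03632607,  1.59997214,  0.02120503,
        1.02108793, -0.11280965]), 'qd': array([-0.00111567,  0.00040638,  0.00103977, -0.00060914,  0.00176293,
       -0.00154242,  0.00110837]), 'joint_efforts': array([ 5.66900526e-04, -9.27112055e+01,  1.98031873e+00, -3.69948292e+01,
        1.80010172e-02,  8.08879850e-03, -7.27949259e-05]), 'position': array([ 0.19278469, -0.59419085,  0.23073833]), 'tool_rot': array([-1.49598428,  1.56969963,  1.95938289]), 'force': array([-0.58370679,  0.11253834,  0.17406599]), 'moment': array([-0.01837337,  0.0054061 ,  0.02029534]), 'grip_width': 0.08544025058516909}
{'mtx': array([[505.10743767,   0.        , 324.81204983],
       [  0.        , 505.10743767, 247.35332499],
       [  0.        ,   0.        ,   1.        ]]), 'rvec': array([ 1.76003307,  1.81658071, -0.69666104]), 'tvec': array([ 0.06820281, -0.30221561,  1.58035266])}
{'mtx': array([[606.16065518,   0.        , 316.24520015],
       [  0.        , 606.16065518, 237.91348935],
       [  0.        ,   0.        ,   1.        ]]), 'rvec': array([ 2.17059074, -2.18947394,  0.12482229]), 'tvec': array([-0.05938231,  0.51371552,  1.57401451])}
```

View pics/top0.png

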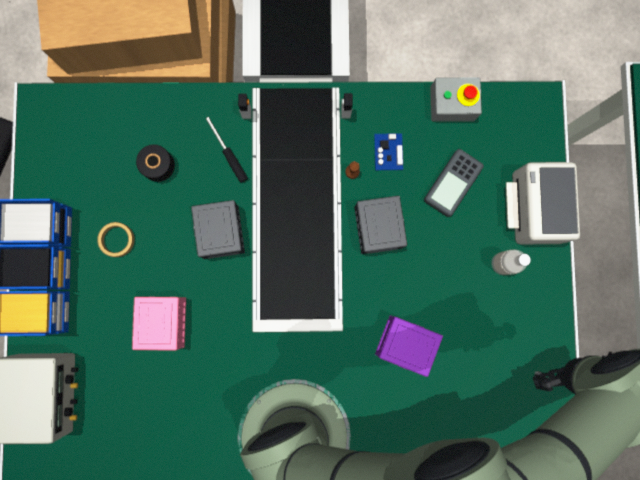

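View pics/scene0.png

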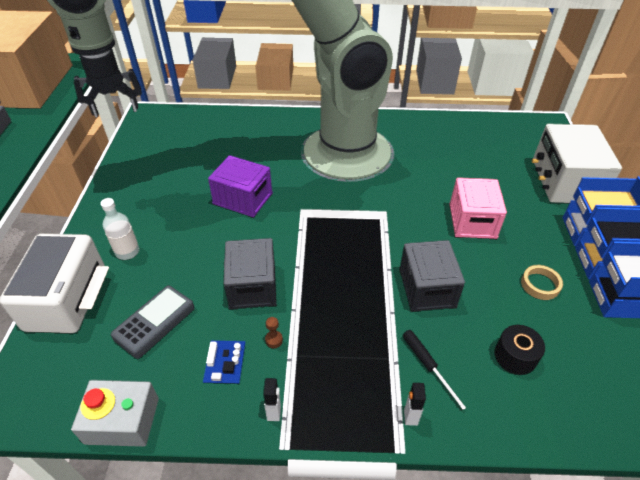

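Top view: grey crates at about (217,229) on the left and (381,224) on the right. The ink stamp is at (353,170), the screwdriver at (235,165), and the belt spans columns 258–338. Next I'll zoom in for the corners.

```bash
python3 - <<'E'
from h import *
im=cv2.imread('pics/top0.png')
c=cv2.resize(im[125:270,185:415],None,fx=3.4,fy=3.4,interpolation=cv2.INTER_CUBIC)
c=cv2.convertScaleAbs(c,alpha=1.6,beta=10)
for k in range(190,415,20): cv2.putText(c,str(k),(int((k-185)*3.4),10),0,.35,(0,255,255));cv2.line(c,(int((k-185)*3.4),12),(int((k-185)*3.4),20),(0,255,255))
for k in range(130,270,20): cv2.putText(c,str(k),(0,int((k-125)*3.4)),0,.35,(0,255,255));cv2.line(c,(22,int((k-125)*3.4)),(30,int((k-125)*3.4)),(0,255,255))
cv2.imwrite('pics/c1.png',c)
h=im.astype(int); m=((h.max(2)-h.min(2)<18)&(h.max(2)>55)&(h.max(2)<150)).astype(np.uint8)
m=cv2.morphologyEx(m,cv2.MORPH_OPEN,np.ones((3,3),np.uint8))
n,l,s,_=cv2.connectedComponentsWithStats(m)
for i in range(1,n):
    if s[i,4]>700 and 150<s[i,1]<250: print(s[i],cv2.minAreaRect(np.argwhere(l==i)[:,::-1].astype(np.float32)))
for P in ([258,90],[258,318],[334,90],[336,318]): print(P,*ray('top',[P]))
E
```

```text
[ 513  166   53   78 1006] ((526.0059204101562, 213.6859588623047), (86.90074157714844, 43.58113479614258), 61.60697937011719)
[ 540  168   38   66 2305] ((558.1130981445312, 200.3755645751953), (66.40094757080078, 35.10308074951172), 87.27368927001953)
[ 357  196   50   56 2259] ((381.3299560546875, 224.30999755859375), (52.75017166137695, 44.12346267700195), 81.8698959350586)
[ 192  201   49   56 2234] ((216.1099853515625, 228.26998901367188), (51.19453430175781, 44.264888763427734), 81.8698959350586)
[258, 90] [0.9243 0.0915 0.    ]
[258, 318] [0.3042 0.0917 0.    ]
[334, 90] [ 0.9235 -0.1169  0.    ]
[336, 318] [ 0.3022 -0.1146  0.    ]
```

View pics/c1.png

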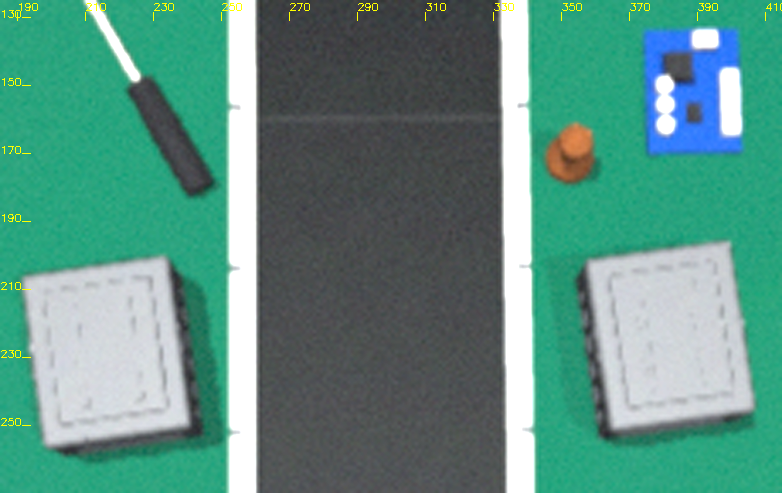

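Enlarged view: both crates are yawed by about +7°. Lid corners in crop pixels are left (24,277),(166,257),(192,428),(45,447) and right (587,262),(731,242),(753,409),(606,432).

```bash
python3 - <<'E'
from h import *
from scipy.spatial.transform import Rotation as Ro
for nm,c in(('L',[(24,277),(166,257),(192,428),(45,447)]),('R',[(587,262),(731,242),(753,409),(606,432)])):
    uv=[(185+a/3.4-.35,125+b/3.4-.35) for a,b in c]
    P=np.array(list(ray('top',uv,.1)))[:,:2]  # FL,FR,NR,NL (L=+y)
    ctr=P.mean(0); x=(P[0]+P[1]-P[2]-P[3])/2; y=(P[0]+P[3]-P[1]-P[2])/2
    yaw=(np.arctan2(x[1],x[0])+np.arctan2(-y[0],y[1]))/2
    ux=np.array([np.cos(yaw),np.sin(yaw)])
    print(nm,ctr,'len',np.linalg.norm(x),np.linalg.norm(y),'yaw',np.degrees(yaw),'heel',ctr-.065*ux,'farmid',ctr+.065*ux)
print('belt',*ray('top',[(185+257/3.4-.35,200),(185+502/3.4-.35,200)]))
print('stamp foot',*ray('top',[(353,174)],.01))
R=Ro.from_euler('xyz',telemetry.observe()['tool_rot']).as_matrix(); print(R.round(3))
E
```

```text
L [0.53255  0.188975] len 0.12819139011649724 0.10722878578068483 yaw 7.7399983512553865 heel [0.46814219 0.18022093] farmid [0.59695781 0.19772907]
R [ 0.541375 -0.22765 ] len 0.12679772277134954 0.10966550278004474 yaw 6.893592605827416 heel [ 0.4768449  -0.23545168] farmid [ 0.6059051  -0.21984832]
belt [0.6194 0.0856 0.    ] [ 0.6181 -0.1086  0.    ]
stamp foot [ 0.6869 -0.1648  0.01  ]
[[-0.     0.309 -0.951]
 [ 0.001 -0.951 -0.309]
 [-1.    -0.001  0.   ]]
```

{"api": "play_rows", "payload": {"deltas": [[10,10,10,0,0,0,45],[35,30,15,0,0,-2,45],[40,33,15,0,0,-2,45],[40,33,10,0,0,-2,45],[40,33,0,0,0,-2,45],[40,33,0,0,0,-2,45],[40,33,0,0,0,-1,45],[40,33,0,0,0,0,45]]}}

```text
clock: 1.1
position: [0.4794, -0.3542, 0.2821]
tool_rot: [2.76, 1.57, -0.26]
force: [0.7, -1.1, -0.1]
grip_width: 0.0451
```

{"api": "play_rows", "payload": {"deltas": [[40,33,0,0,0,0,45],[40,33,0,0,0,0,45],[40,33,0,0,0,0,45],[30,25,0,0,0,0,45],[4,4,0,0,0,0,45],[0,0,0,0,0,0,45]]}}

```text
clock: 1.85
position: [0.6317, -0.228, 0.2816]
tool_rot: [0.624, 1.571, -2.395]
force: [0.3, -1.0, 0.4]
grip_width: 0.0451
```

{"api": "play_rows", "payload": {"deltas": [[0,0,-40,0,0,0,45],[0,0,-50,0,0,0,45],[0,0,-50,0,0,0,45],[0,0,-40,0,0,0,45],[0,0,-20,0,0,0,45],[0,0,0,0,0,0,45]]}}

```text
clock: 2.6
position: [0.6313, -0.229, 0.0811]
tool_rot: [-0.217, 1.57, 3.046]
force: [-0.2, 0.8, 0.6]
grip_width: 0.0451
```

{"api": "play_rows", "payload": {"deltas": [[-5,0,0,0,0,0,45],[-5,0,0,0,0,0,45],[-2,0,0,0,0,0,45],[0,0,0,0,0,0,45]]}}

```text
clock: 3.1
position: [0.6204, -0.2286, 0.0821]
tool_rot: [2.771, 1.569, -0.249]
force: [1.8, -0.4, 1.8]
grip_width: 0.0452
```

{"api": "play_rows", "payload": {"deltas": [[-2,0,0,0,0,0,45],[-2,0,0,0,0,0,45],[-4,-0.5,5,0,0,0,45],[-4,-0.5,6,0,0,0,45],[-4.5,-0.5,5,0,0,0,45],[-4.5,-0.5,5.2,0,0,0,45],[-5,-0.6,4.7,0,0,0,45],[-5,-0.6,4.7,0,0,0,45]]}}

```text
clock: 4.1
position: [0.589, -0.2317, 0.1124]
tool_rot: [2.941, 1.57, -0.078]
force: [4.9, 0.8, 2.5]
grip_width: 0.045
```

```bash
python3 - <<'E'
from h import *
a=grab('top','t2.png')[130:330,300:480];b=grab('scene','s2.png')[180:380,180:360]
o=np.hstack([cv2.resize(a,(400,444)),cv2.resize(b,(400,444))])
cv2.imwrite('pics/v2.png',o[:,:,::-1])
E
```

```text
(no output)
```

View pics/v2.png

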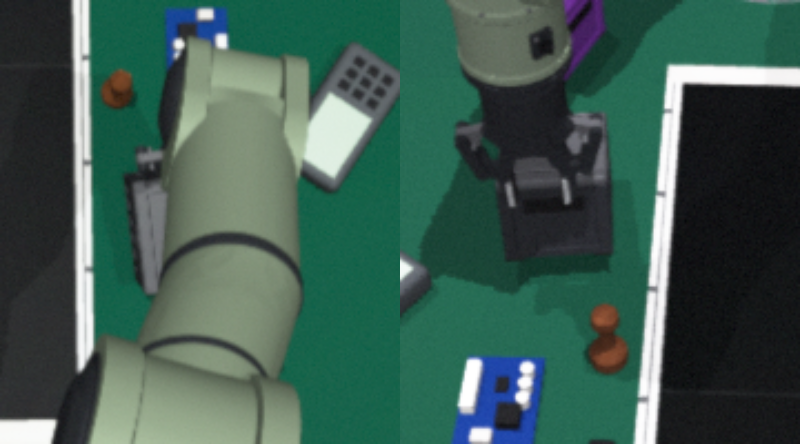

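The crate seems to be tipping: the reading is about 5 N and the shadow is spreading under its far edge. I'll carry on along the arc.

{"api": "play_rows", "payload": {"deltas": [[-5.3,-0.6,4.3,0,0,0,45],[-5.3,-0.6,4.3,0,0,0,45],[-5.6,-0.7,3.8,0,0,0,45],[-5.6,-0.7,3.8,0,0,0,45],[-6,-0.7,3.3,0,0,0,45],[-6,-0.7,3.3,0,0,0,45],[-6.2,-0.7,2.8,0,0,0,45],[-6.2,-0.7,2.7,0,0,0,45]]}}

```text
clock: 5.2
position: [0.5424, -0.2373, 0.1405]
tool_rot: [2.19, 1.57, -0.83]
force: [3.8, -0.9, 5.7]
grip_width: 0.045
```

```bash
python3 - <<'E'
from h import *
a=grab('top','t3.png')[130:330,300:480];b=grab('scene','s3.png')[180:380,180:360]
o=np.hstack([cv2.resize(a,(400,444)),cv2.resize(b,(400,444))])
cv2.imwrite('pics/v3.png',o[:,:,::-1])
E
```

```text
(no output)
```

View pics/v3.png

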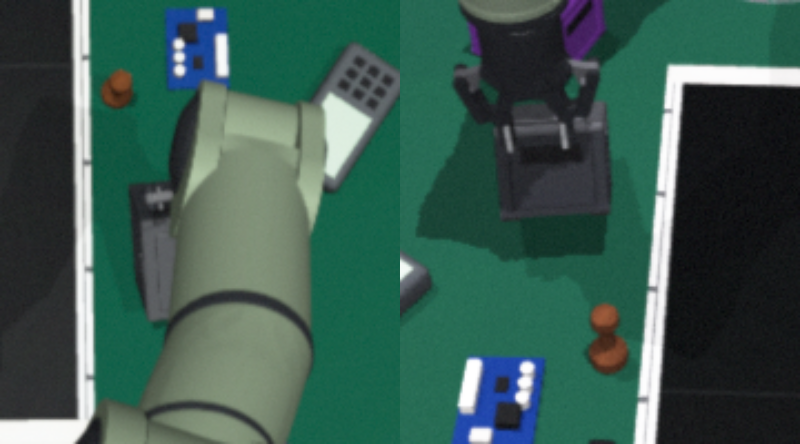

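It is tipping properly: the end face is tilted back by about 35° and the contact is still on the arc.

{"api": "play_rows", "payload": {"deltas": [[-6.4,-0.8,2.3,0,0,0,45],[-6.4,-0.8,2.2,0,0,0,45],[-6.6,-0.8,1.7,0,0,0,45],[-6.6,-0.8,1.6,0,0,0,45],[-6.7,-0.8,1.2,0,0,0,45],[-6.7,-0.8,1.0,0,0,0,45],[-4,-0.5,0.4,0,0,0,45],[-4,-0.5,0.2,0,0,0,45]]}}

```text
clock: 6.3
position: [0.4946, -0.2432, 0.151]
tool_rot: [0.394, 1.57, -2.627]
force: [2.0, -1.5, 8.3]
grip_width: 0.0453
```

{"api": "play_rows", "payload": {"deltas": [[-4,-0.5,0,0,0,0,45],[-4,-0.5,0,0,0,0,45],[-4,-0.5,0,0,0,0,45],[0,0,0,0,0,0,45]]}}

```text
clock: 6.8
position: [0.4826, -0.2448, 0.1512]
tool_rot: [0.515, 1.57, -2.506]
force: [1.5, -2.0, 11.4]
grip_width: 0.0451
```

```bash
python3 - <<'E'
from h import *
a=grab('top','t4.png')[170:370,300:480];b=grab('scene','s4.png')[140:340,180:360]
o=np.hstack([cv2.resize(a,(400,444)),cv2.resize(b,(400,444))])
cv2.imwrite('pics/v4.png',o[:,:,::-1])
E
```

```text
(no output)
```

View pics/v4.png

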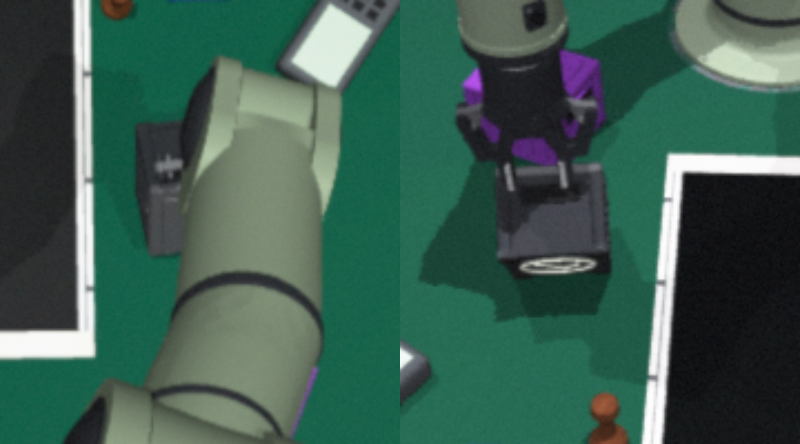

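The stamp shows on the underside, so the right crate is the stamped one. It is at about 50° and not yet over.

{"api": "play_rows", "payload": {"deltas": [[-4,-0.5,0,0,0,0,45],[-4,-0.5,0,0,0,0,45],[-4,-0.5,-0.5,0,0,0,45],[0,0,0,0,0,0,45]]}}

```text
clock: 7.4
position: [0.4703, -0.2463, 0.1505]
tool_rot: [0.134, 1.57, -2.887]
force: [-1.6, -1.6, 11.1]
grip_width: 0.045
```

{"api": "play_rows", "payload": {"deltas": [[-4,-0.5,-0.5,0,0,0,45],[-4,-0.5,-0.5,0,0,0,45],[-4,-0.5,-0.5,0,0,0,45],[0,0,0,0,0,0,45]]}}

```text
clock: 7.9
position: [0.4579, -0.2474, 0.1485]
tool_rot: [-0.331, 1.569, 2.932]
force: [0.5, 0.3, 0.3]
grip_width: 0.0447
```

{"api": "play_rows", "payload": {"deltas": [[5,0,30,0,0,0,45],[10,0,50,0,0,0,45],[15,40,50,0,0,0,45],[20,55,0,0,0,0,45],[20,55,0,0,0,0,45],[20,55,0,0,0,1,45],[20,55,0,0,0,0,45],[20,55,0,0,0,0,45]]}}

```text
clock: 8.9
position: [0.5883, 0.0671, 0.2758]
tool_rot: [0.187, 1.569, -2.816]
force: [0.9, -0.7, 0.6]
grip_width: 0.0449
```

{"api": "play_rows", "payload": {"deltas": [[20,55,0,0,0,0,45],[18,55,0,0,0,0,45],[0,25,0,0,0,0,45],[0,0,0,0,0,0,45]]}}

```text
clock: 9.4
position: [0.6255, 0.2023, 0.2754]
tool_rot: [-0.041, 1.569, -3.041]
force: [0.5, -1.0, -0.3]
grip_width: 0.0451
```

```bash
python3 - <<'E'
from h import *
a=grab('top','t5.png')[190:330,320:480];b=grab('scene','s5.png')[140:300,180:360]
o=np.hstack([cv2.resize(a,(400,350)),cv2.resize(b,(394,350))])
o=cv2.convertScaleAbs(o,alpha=1.5)
cv2.imwrite('pics/v5.png',o[:,:,::-1])
print(telemetry.observe()['position'])
E
```

```text
[0.62627749 0.19931696 0.27597215]
```

View pics/v5.png

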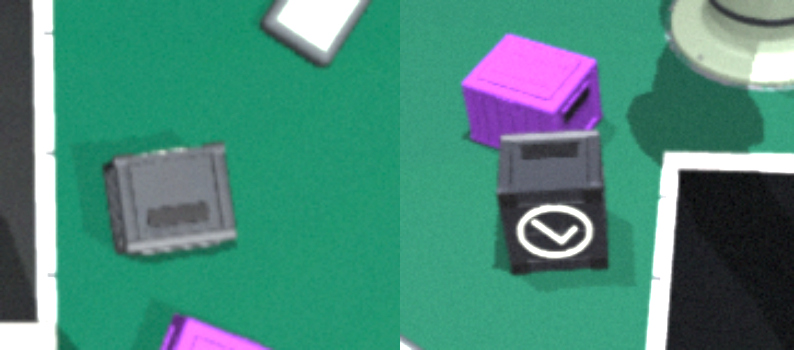

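The stamped crate stands on end. Top-face corners in the top image are about (365,253), (409,249), (414,286), (372,290). Now the left crate.

{"api": "play_rows", "payload": {"deltas": [[0,0,-40,0,0,0,45],[0,0,-50,0,0,0,45],[0,0,-50,0,0,0,45],[0,0,-40,0,0,0,45],[0,0,-14,0,0,0,45],[-5,0,0,0,0,0,45],[-5,0,0,0,0,0,45],[0,0,0,0,0,0,45]]}}

```text
clock: 10.5
position: [0.6168, 0.2008, 0.0839]
tool_rot: [-2.965, 1.569, 0.316]
force: [-0.7, -0.3, 0.5]
grip_width: 0.0449
```

{"api": "play_rows", "payload": {"deltas": [[-3,-0.5,0,0,0,0,45],[-3,-0.5,1,0,0,0,45],[-4,-0.5,5,0,0,0,45],[-4,-0.5,6,0,0,0,45],[-4.5,-0.6,5,0,0,0,45],[-4.5,-0.6,5.2,0,0,0,45],[-5,-0.7,4.7,0,0,0,45],[-5,-0.7,4.7,0,0,0,45]]}}

```text
clock: 11.5
position: [0.5834, 0.196, 0.1143]
tool_rot: [-2.925, 1.57, 0.355]
force: [2.5, 0.1, 0.6]
grip_width: 0.045
```

{"api": "play_rows", "payload": {"deltas": [[-5.3,-0.7,4.3,0,0,0,45],[-5.3,-0.7,4.3,0,0,0,45],[-5.6,-0.7,3.8,0,0,0,45],[-5.6,-0.7,3.8,0,0,0,45],[-6,-0.8,3.3,0,0,0,45],[-6,-0.8,3.3,0,0,0,45],[-6.2,-0.8,2.8,0,0,0,45],[-6.2,-0.8,2.7,0,0,0,45]]}}

```text
clock: 12.5
position: [0.5368, 0.1899, 0.1424]
tool_rot: [0.543, 1.571, -2.459]
force: [2.3, -1.2, 1.0]
grip_width: 0.0452
```

{"api": "play_rows", "payload": {"deltas": [[-6.4,-0.8,2.3,0,0,0,45],[-6.4,-0.8,2.2,0,0,0,45],[-6.6,-0.8,1.7,0,0,0,45],[-6.6,-0.8,1.6,0,0,0,45],[-6.7,-0.8,1.2,0,0,0,45],[-6.7,-0.8,1.0,0,0,0,45],[-4,-0.5,0.4,0,0,0,45],[-4,-0.5,0.2,0,0,0,45]]}}

```text
clock: 13.5
position: [0.4898, 0.1842, 0.1529]
tool_rot: [-2.761, 1.571, 0.52]
force: [0.5, -0.3, 2.8]
grip_width: 0.0451
```

{"api": "play_rows", "payload": {"deltas": [[-4,-0.5,0,0,0,0,45],[-4,-0.5,0,0,0,0,45],[-4,-0.5,0,0,0,0,45],[-4,-0.5,0,0,0,0,45],[0,0,0,0,0,0,45]]}}

```text
clock: 14.12
position: [0.4737, 0.1822, 0.153]
tool_rot: [2.603, 1.571, -0.4]
force: [0.1, -0.5, 5.2]
grip_width: 0.045
```

{"api": "play_rows", "payload": {"deltas": [[-4,-0.5,0,0,0,0,45],[-4,-0.5,-0.5,0,0,0,45],[-4,-0.5,-0.5,0,0,0,45],[0,0,0,0,0,0,45]]}}

```text
clock: 14.62
position: [0.4615, 0.1806, 0.152]
tool_rot: [1.196, 1.571, -1.807]
force: [-1.6, -1.9, 7.4]
grip_width: 0.045
```

{"api": "play_rows", "payload": {"deltas": [[-4,-0.5,-0.5,0,0,0,45],[-4,-0.5,-0.5,0,0,0,45],[0,0,0,0,0,0,45],[0,0,0,0,0,0,45]]}}

```text
clock: 15.12
position: [0.4538, 0.1798, 0.1507]
tool_rot: [-0.383, 1.571, 2.898]
force: [-0.5, -0.7, 0.5]
grip_width: 0.0451
```

{"api": "play_rows", "payload": {"deltas": [[5,0,40,0,0,0,45],[5,0,60,0,0,0,45],[5,-30,50,0,0,5,45],[0,-50,0,0,0,9,45],[0,-50,0,0,0,9,45],[0,-50,0,0,0,9,45],[0,-50,0,0,0,9,45],[0,-50,0,0,0,9,45]]}}

```text
clock: 16.12
position: [0.4688, -0.1004, 0.3008]
tool_rot: [2.426, 1.571, 0.297]
force: [1.3, 0.2, -0.2]
grip_width: 0.0453
```

{"api": "play_rows", "payload": {"deltas": [[0,-50,0,0,0,9,45],[0,-50,0,0,0,9,45],[0,-50,0,0,0,9,45],[0,-50,0,5,0,6,45],[0,-50,0,8,0,0,45],[0,-50,0,8,0,0,45],[0,-30,0,8,0,0,45],[0,0,0,6,0,0,45]]}}

```text
clock: 17.12
position: [0.4678, -0.4316, 0.299]
tool_rot: [3.138, 0.956, 1.577]
force: [-0.0, 1.5, -0.5]
grip_width: 0.045
```

```bash
python3 - <<'E'
from h import *
from scipy.spatial.transform import Rotation as Ro
a=grab('top','t6.png');b=grab('scene','s6.png')
o=np.hstack([cv2.resize(a[200:350,160:480],(520,244)),cv2.resize(b[130:310,180:480],(280,168),).repeat(1,0) if 0 else cv2.resize(b[130:310,180:480],(270,244))])
o=cv2.convertScaleAbs(o,alpha=1.5)
cv2.imwrite('pics/v6.png',o[:,:,::-1])
s=telemetry.observe();print(s['position'],s['qpos'].round(2));print(Ro.from_euler('xyz',s['tool_rot']).as_matrix().round(3))
c=[(112,158),(222,147),(236,240),(130,250)]
P=np.array(list(ray('top',[(320+u/2.5-.3,190+v/2.5-.3) for u,v in c],.13)));print(P,P.mean(0))
E
```

```text
[ 0.46780473 -0.43040518  0.2976534 ] [ 0.97  0.79 -0.26  1.09 -0.25  1.71  0.78]
[[-0.005  1.     0.008]
 [ 0.577  0.01  -0.816]
 [-0.817  0.    -0.577]]
[[ 0.465  -0.1804  0.13  ]
 [ 0.475  -0.2894  0.13  ]
 [ 0.3834 -0.3009  0.13  ]
 [ 0.3746 -0.1965  0.13  ]] [ 0.4245 -0.2418  0.13  ]
```

View pics/v6.png

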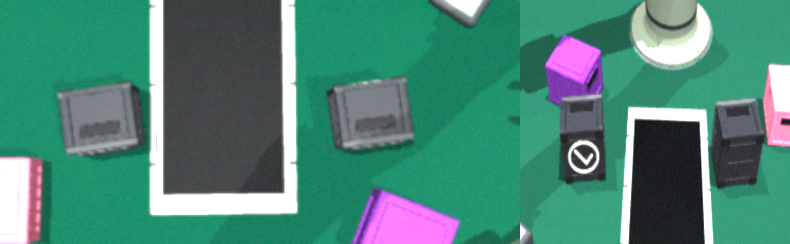

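Both crates stand on end; the plain one's ribbed underside is visible. The stamped crate's centre is about (0.4245, -0.242). I'll lower the tilted fingers on its outer side.

{"api": "play_rows", "payload": {"deltas": [[-10,20,-20,0,0,0,45],[-14,40,-40,0,0,0,45],[-14,35,-50,0,0,0,45],[0,0,-50,0,0,0,45],[0,0,-50,0,0,0,45],[0,0,-40,0,0,0,45],[0,0,-18,0,0,0,45],[0,0,0,0,0,0,45]]}}

```text
clock: 18.23
position: [0.4312, -0.3334, 0.0331]
tool_rot: [3.136, 0.961, 1.58]
force: [-0.2, 0.3, -0.1]
grip_width: 0.0449
```

{"api": "play_rows", "payload": {"deltas": [[0,8,0,0,0,0,45],[0,8,0,0,0,0,45],[0,6,0,0,0,0,45],[0,6,0,0,0,0,45],[0,6,0,0,0,0,45],[0,6,0,0,0,0,45],[0,6,0,0,0,0,45],[0,6,0,0,0,0,45]]}}

```text
clock: 19.23
position: [0.4309, -0.2826, 0.033]
tool_rot: [3.135, 0.962, 1.578]
force: [-1.5, -6.0, 3.8]
grip_width: 0.0449
```

```bash
python3 - <<'E'
from h import *
a=grab('top','t7.png');b=grab('scene','s7.png')
o=np.hstack([cv2.resize(a[200:350,260:460],(467,350)),cv2.resize(b[130:310,180:350],(330,350))])
o=cv2.convertScaleAbs(o,alpha=1.5)
cv2.imwrite('pics/v7.png',o[:,:,::-1])
print([ (n,*ray('top',[p],z)) for n,p,z in (('Lstrip crate corner',(160+145/1.625,200+143/1.625),.13),('far',(160+137/1.625,200+84/1.625),.13))])
E
```

```text
[('Lstrip crate corner', array([0.3815, 0.1028, 0.13  ])), ('far', array([0.4704, 0.115 , 0.13  ]))]
```

View pics/v7.png

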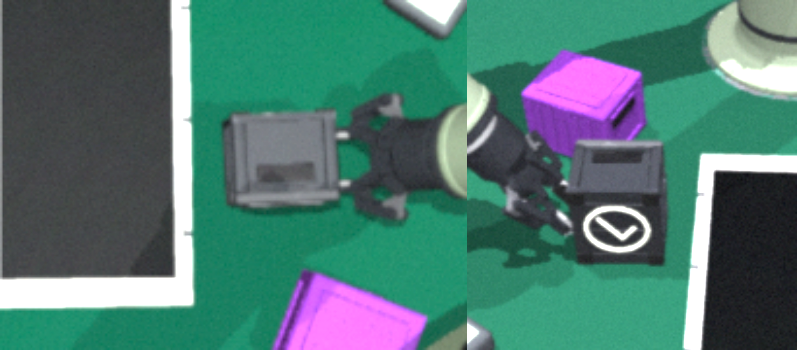

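The crate slides upright and is now square to the belt. The plain crate's near corner (y≈0.103) touches the belt's strip (outer edge ≈0.107), so I'll ease it outwards while the belt is still empty.

{"api": "play_rows", "payload": {"deltas": [[0,-10,0,0,0,0,45],[0,-20,0,0,0,0,45],[0,0,40,0,0,0,45],[0,0,60,0,0,0,45],[0,0,60,0,0,0,45],[0,0,30,0,0,0,45],[0,40,0,0,0,0,45],[0,50,0,0,0,0,45]]}}

```text
clock: 20.32
position: [0.4311, -0.2219, 0.223]
tool_rot: [3.135, 0.961, 1.576]
force: [1.1, 0.6, -1.0]
grip_width: 0.0449
```

{"api": "play_rows", "payload": {"deltas": [[0,50,0,0,0,0,45],[0,50,0,0,0,0,45],[0,50,0,0,0,0,45],[0,50,0,0,0,0,45],[0,50,0,0,0,0,45],[0,25,0,0,0,0,45],[0,0,-30,0,0,0,45],[0,0,0,0,0,0,45]]}}

```text
clock: 21.32
position: [0.4307, 0.0528, 0.1921]
tool_rot: [3.14, 0.959, 1.582]
force: [-1.3, -0.3, 0.9]
grip_width: 0.045
```

{"api": "play_rows", "payload": {"deltas": [[0,0,-50,0,0,0,45],[0,0,-50,0,0,0,45],[0,0,-40,0,0,0,45],[0,0,-19,0,0,0,45],[0,8,0,0,0,0,45],[0,8,0,0,0,0,45],[0,8,0,0,0,0,45],[0,6,0,0,0,0,45]]}}

```text
clock: 22.32
position: [0.4313, 0.0837, 0.0345]
tool_rot: [3.134, 0.96, 1.578]
force: [-0.1, -0.0, -0.5]
grip_width: 0.0451
```

{"api": "play_rows", "payload": {"deltas": [[0,6,0,0,0,0,45],[0,6,0,0,0,0,45],[0,6,0,0,0,0,45],[0,6,0,0,0,0,45],[0,6,0,0,0,0,45],[0,6,0,0,0,0,45],[0,0,0,0,0,0,45]]}}

```text
clock: 23.2
position: [0.431, 0.1195, 0.0339]
tool_rot: [3.136, 0.96, 1.579]
force: [0.3, 1.0, 0.9]
grip_width: 0.0453
```

{"api": "play_rows", "payload": {"deltas": [[0,-10,0,0,0,0,45],[0,-30,0,0,0,0,45],[0,-10,50,0,0,0,45],[0,0,60,0,0,0,45],[0,0,60,0,0,0,45],[0,-40,20,0,0,0,45],[0,-50,0,0,0,0,45],[0,-50,0,0,0,0,45]]}}

```text
clock: 24.2
position: [0.4306, -0.0734, 0.2244]
tool_rot: [3.135, 0.961, 1.578]
force: [0.8, -0.6, 0.2]
grip_width: 0.045
```

{"api": "play_rows", "payload": {"deltas": [[0,-50,0,0,0,0,45],[0,-50,0,0,0,0,45],[0,-50,0,0,0,0,45],[0,-50,0,0,0,0,45],[0,-42,0,0,0,0,45],[0,0,-50,0,0,0,45],[0,0,-50,0,0,0,45],[0,0,0,0,0,0,45]]}}

```text
clock: 25.2
position: [0.4291, -0.3124, 0.1217]
tool_rot: [-3.14, 0.956, 1.584]
force: [-0.4, 0.7, 1.4]
grip_width: 0.0451
```

```bash
python3 - <<'E'
from h import *
a=grab('top','t8.png');b=grab('scene','s8.png')
o=np.hstack([cv2.resize(a[220:330,170:430],(780,330))])
o=cv2.convertScaleAbs(o,alpha=1.5)
cv2.imwrite('pics/v8.png',np.vstack([o,cv2.resize(b[150:250,210:470],(780,260))])[:,:,::-1])
E
```

```text
(no output)
```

View pics/v8.png

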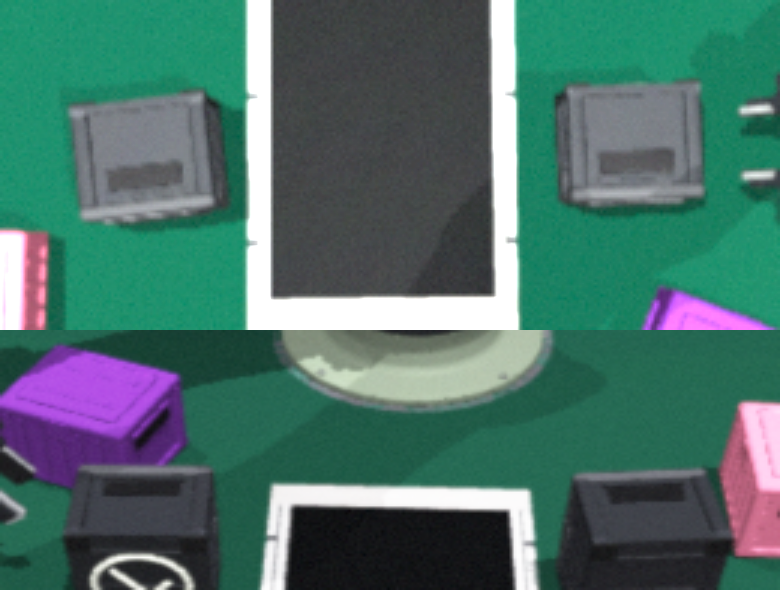

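The plain crate is now about 17 mm clear of the strip, and the stamped crate is square. Next I push it onto the belt.

{"api": "play_rows", "payload": {"deltas": [[0,0,-50,0,0,0,45],[0,0,-39,0,0,0,45],[0,8,0,0,0,0,45],[0,8,0,0,0,0,45],[0,7,0,0,0,0,45],[0,7,0,0,0,0,45],[0,7,0,0,0,0,45],[0,7,0,0,0,0,45]]}}

```text
clock: 26.3
position: [0.4315, -0.27, 0.0355]
tool_rot: [3.133, 0.963, 1.576]
force: [0.3, -8.7, 6.9]
grip_width: 0.0451
```

{"api": "play_rows", "payload": {"deltas": [[0,7,0,0,0,0,45],[0,7,0,0,0,0,45],[0,7,0,0,0,0,45],[0,7,0,0,0,0,45],[0,7,0,0,0,0,45],[0,7,0,0,0,0,45],[0,7,0,0,0,0,45],[0,7,0,0,0,0,45]]}}

```text
clock: 27.3
position: [0.4317, -0.2141, 0.0355]
tool_rot: [3.133, 0.963, 1.575]
force: [1.1, -9.8, 6.7]
grip_width: 0.0449
```

{"api": "play_rows", "payload": {"deltas": [[0,7,0,0,0,0,45],[0,7,0,0,0,0,45],[0,7,0,0,0,0,45],[0,7,0,0,0,0,45],[0,7,0,0,0,0,45],[0,7,0,0,0,0,45],[0,7,0,0,0,0,45],[0,7,0,0,0,0,45]]}}

```text
clock: 28.3
position: [0.4317, -0.158, 0.0354]
tool_rot: [3.133, 0.962, 1.575]
force: [0.9, -8.4, 7.4]
grip_width: 0.0452
```

```bash
python3 - <<'E'
from h import *
print(telemetry.observe()['position'])
a=grab('top','t9.png');b=grab('scene','s9.png')
o=cv2.convertScaleAbs(cv2.resize(a[220:330,170:430],(780,330)),alpha=1.5)
cv2.imwrite('pics/v9.png',np.vstack([o,cv2.resize(b[150:250,210:470],(780,260))])[:,:,::-1])
E
```

```text
[ 0.43168194 -0.15795445  0.0353615 ]
```

View pics/v9.png

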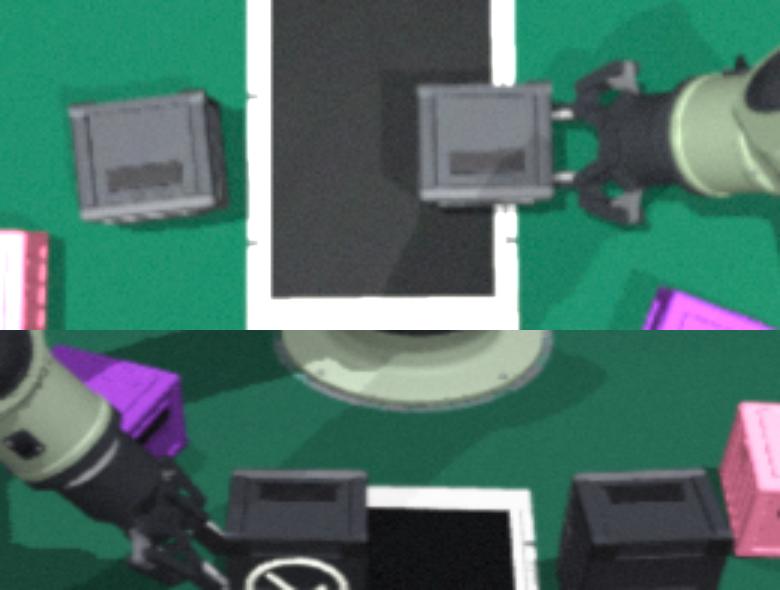

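{"api": "play_rows", "payload": {"deltas": [[0,7,0,0,0,0,45],[0,7,0,0,0,0,45],[0,7,0,0,0,0,45],[0,7,0,0,0,0,45],[0,7,0,0,0,0,45],[0,7,0,0,0,0,45],[0,7,0,0,0,0,45],[0,7,0,0,0,0,45]]}}

```text
clock: 29.4
position: [0.4316, -0.1017, 0.0351]
tool_rot: [3.134, 0.962, 1.576]
force: [0.4, -7.9, 7.0]
grip_width: 0.0448
```

```bash
python3 - <<'E'
from h import *
print('t9 ctr y',*ray('top',[(170+484.5/3,220+140/3)],.13))
E
```

```text
t9 ctr y [ 0.4318 -0.0987  0.13  ]
```

{"api": "play_rows", "payload": {"deltas": [[0,7,0,0,0,0,45],[0,7,0,0,0,0,45],[0,7,0,0,0,0,45],[0,6,0,0,0,0,45],[0,4,0,0,0,0,45],[0,-3,0,0,0,0,45],[0,-10,0,0,0,0,45],[0,-40,0,0,0,0,45]]}}

```text
clock: 30.4
position: [0.4308, -0.1225, 0.0352]
tool_rot: [3.136, 0.959, 1.582]
force: [-0.3, 0.6, 0.2]
grip_width: 0.0444
```

{"api": "play_rows", "payload": {"deltas": [[0,-40,30,0,0,0,45],[0,-40,60,0,0,0,45],[0,-50,60,0,0,0,45],[0,-40,60,0,0,0,45],[0,-30,30,0,0,0,45],[0,0,0,0,0,0,45]]}}

```text
clock: 31.15
position: [0.4308, -0.3052, 0.2483]
tool_rot: [3.133, 0.963, 1.573]
force: [-0.0, 0.3, -1.4]
grip_width: 0.045
```

```bash
python3 - <<'E'
from h import *
a=grab('top','t10.png');b=grab('scene','s10.png')
o=cv2.convertScaleAbs(cv2.resize(a[220:330,170:430],(700,296)),alpha=1.5)
cv2.imwrite('pics/v10.png',np.vstack([o,cv2.resize(b[150:300,210:560],(700,300))])[:,:,::-1])
z=cv2.imread('pics/scene0.png').astype(int);zt=cv2.imread('pics/top0.png').astype(int)
# change check around bystanders in the top view
for n,(u,v) in dict(roll=(154,163),driver=(228,150),stamp=(353,170),board=(389,152),tester=(455,183),bottle=(511,262),tape=(116,239)).items():
    s=np.s_[v-22:v+22,u-16:u+16]; print(n,np.abs(a[:,:,::-1].astype(int)[s]-zt[s]).mean().round(1))
E
```

```text
roll 2.3
driver 2.3
stamp 2.2
board 1.9
tester 1.4
bottle 47.8
tape 2.0
```

View pics/v10.png

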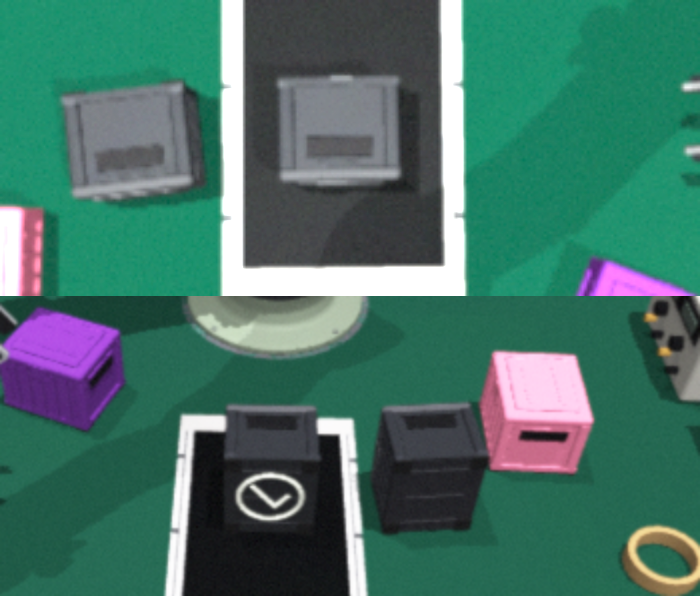

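The stamped crate stands on end in the middle of the belt, with the stamp facing the out-feed. The plain crate stands clear. The arm hides the bottle in the top view, so I'll check it in the scene image and then hand in.

```bash
python3 - <<'E'
from h import *
a=cv2.imread('pics/s10.png').astype(int);z=cv2.imread('pics/scene0.png').astype(int)
for n,s in dict(bottle=np.s_[200:262,100:142],pink=np.s_[180:238,450:505],purple=np.s_[158:214,210:272]).items(): print(n,np.abs(a[s]-z[s]).mean().round(1))
p=cv2.matchTemplate(a[180:290,80:170].astype(np.uint8),z[205:258,108:138].astype(np.uint8),cv2.TM_CCOEFF_NORMED);print(cv2.minMaxLoc(p))
E
```

```text
bottle 10.3
pink 2.0
purple 9.0
(-0.6610549092292786, 0.9827399849891663, (16, 42), (28, 25))
```

```bash
python3 -c "
from h import *
print(workorder.job_done(), telemetry.observe()['clock'])"
```

```text
the job is handed in; nothing more can be done
the job is handed in; nothing more can be done
```

The job is done and handed in at about 31 s on the robot's clock; `job_done()` gives no verdict.

- **Tipping:** I tipped both crates onto their ends by pushing along the arc about the heel. The right-hand crate turned out to be the stamped one.
- **Plain crate:** once tipped, it stood with one corner over the belt's aluminium strip, so I pushed it outwards a little. It now stands on end about 17 mm clear of the strip, turned roughly 5° from square.
- **Stamped crate:** I pushed it sideways, on end, to the middle of the belt. It is square to the belt and well inside the band on both sides, with its stamp facing the out-feed.

**Bystanders:**
- The roll, screwdriver, ink stamp, board, tester and tape look unchanged in the top view.
- The arm hid the bottle from above, but a template match in the scene view put it exactly where it started.
- The purple box differed slightly from its first picture (9 grey levels). I put that down to the arm and its shadow over that area and did not check further.

Push forces read at the end of each move stayed below about 12 N, and the gripper was clear of everything at the end.

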